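# Tip the standing kit case down into its painted spot

## Robot

A 6-joint arm with a two-finger parallel gripper is mounted at the origin on the work surface. World frame = base frame: x ahead of the robot, y to its left, z up, the work surface at z = 0. Lengths are in m, angles in rad, forces in N, time in s.
With the tool pointing down it reaches from about 0.375 to 0.9 m from the base axis. Payload 3.1 kg.
Tool frame: the origin (TCP) lies between the finger pads; the fingertips stand 25 mm ahead of it and the grasp point (between the pads) lies 6 mm ahead of it (arm.nose_length is the distance from the TCP to the fingertips, in m); z points along the fingers, y is the line along which they close (so a half turn about z gives the same grasp; the last joint's range is limited). The gripper opens to 87 mm and grips with 3 to 60 N. Pads are 19 mm wide; open, the fingers measure 117 mm over their backs; the gripper's body (75 mm by 190 mm) begins 51 mm behind the grasp point.
Start: joints at [1.008, 0.527, 1.433, -0, 1.181, -0.178], TCP at [0.235, 0.579, 0.248] pointing down, gripper open.
Joint ranges: [-3.08, 3.08], [-0.75, 2.2], [0.22, 2.44], [-1.43, 4.57], [0, 2.65], [-2.85, 2.85]. Speed limits (rad/s): [2.79, 2.79, 3.14, 3.14, 3.14, 3.14].

## Interface

Orientations are given as [roll, pitch, yaw] about the fixed x, y, z axes, in that order (R = Rz(yaw) Ry(pitch) Rx(roll)).
In Python, from workcell import arm gives the robot as it stands. The module is installed in compiled form; this text tells all that it offers.
- The arm moves only by the shell command python3 -m pendant 'ROWS'. ROWS is JSON, a list that holds one entry, the list of rows, each a list of 7 numbers: the shift along the tool's x, y, z in m, then the turn, a rotation vector about the tool's x, y, z in rad, then the closure, from -1 (fully open) to 1 (shut). In form: [[[dx, dy, dz, rx, ry, rz, jaw], ...]]. A call has 1 to 12 rows; each row is the pose to reach, as a shift and turn from the pose commanded when the call began, along the tool's axes at that moment; what a row does not reach only later rows make up. A row lasts 1/12 s, in which the tool goes at most 41.7 mm and 7.16 degrees, less where a joint would pass 70% of its speed; a pose out of reach is approached as far as the arm can. A call with a gripper value outside its range is refused whole. The fingers move at their own pace and stop on an object; the grip force is fixed at half the most. Time passes only in rows, so rows that repeat a pose let the fingers close. It gives the time, the measured TCP pose, the force, the opening and the grip force at its end, in the units of the state.
- arm.state(): the state, without advancing time (a new reading comes with each control period).
- arm.read_camera(name): name is "scene" or "top" or "wrist"; returns a dict with "pixels" (480x640x3 uint8, red, green, blue), "range_z" (480x640 float32, m along the optical axis (not along the pixel's ray), 0 where there is no reading), "camera_matrix" (3x3 intrinsics, pixels), "cam_to_world" (4x4, takes a point from camera to world coordinates). Camera axes: x right, y down, z forward; pixel columns grow to the right and rows downward; lengths in m; the calibration is good to about 2 mm. A picture is of the moment at which its call begins.
- arm.finish_job(): hands the job in; it is judged then, once.
The state is a dict: "clock": time; "qpos": joint angles; "qd": joint speeds; "tau": joint torques, N m; "tool_pos": TCP position; "ee_rot": TCP orientation; "wrist_force": force on the tool from outside, world axes, zero at the start; "moment": the same for the moment, N m; "width": finger opening in m; "grip_force": force on a finger pad.
Only numpy, scipy, OpenCV 4.12 (cv2) and the standard library are available. Lean on these libraries where they do the work, as an engineer would, in place of code of your own. Each camera call takes 0.05 s, during which the arm holds its last target. There are 200 camera calls.

## Task

The green picture hanging kit case has been left standing on edge, just short of its yellow outlined spot on the organiser mat. Without gripping or lifting it, gently push it low down so that it slides, still standing, until its leading bottom edge has just crossed the yellow line nearest to it, then push it over near its top so that it falls flat into its spot, lid up and wholly inside the yellow outline. Leave everything else where it is.

Things in the scene. Friction and masses are not known exactly. Their poses are not given: they have to be found in the camera images.
- case: Green plastic kit case, closed, standing on its hinge edge: 42 mm thick (its x), 140 wide (y), 92 high (z), yellow latch 40 mm wide and 5 mm high on top in the middle; 0.24 to 0.39 kg, centre of mass in its middle. Origin: centre of the edge it stands on. Its +x face is the ribbed base, towards the yellow outline; its -x face is the flat lid with a small picture label, away from it.
- mat: Dark rubber mat, 385 x 405 mm, 2 mm thick, fixed. Origin: on the shelf under the centre of the case's spot, a rectangle in yellow line: inside the line 145 mm along the mat's x, 180 mm along its y; line 10 mm wide. x points from the case to the spot, about to the robot's left: the inner side of the line nearest the case is at x = -72.5 mm. White outlines hold the hammer (-y) and awl (+y).
- case_foot_left (a point): Left end of the bottom edge of the case's base face, over which it tips (case frame x 21, y 70, z 0 mm). At the start this edge (its middle) is 25 to 65 mm short of the inner side of the yellow line nearest to it, the case within 12 mm of the spot's middle line and 0.12 rad of square to it. Once fallen, the case lies from this edge to 92 mm (97 with the latch) beyond it.
- case_foot_right (a point): Right end of that tipping edge (case frame x 21, y -70, z 0 mm). Friction on the mat is 0.5 to 0.66: pushed slowly on the lid below about 28 mm above the mat the case slides standing; pushed above about 72 mm it tips over this edge without sliding, passes its balance at 24 degrees and falls away from the push.
- case_top_left (a point): Upper corner of the case's base face (case frame x 21, y 70, z 92 mm).
- case_top_right (a point): Upper corner of the case's base face (case frame x 21, y -70, z 92 mm).
- hammer: Wooden-handled hammer, 260 mm long, lying in its white outline along the mat's x, handle at the case's end, head about 100 mm across the mat and 30 mm high. Leave alone. Origin: under its middle.
- awl: Steel awl with a dark wooden handle, 170 mm long and 28 mm high, lying in its white outline along the mat's x. Leave alone. Origin: under its middle.
- doorstop: Chrome doorstop with a black rubber ring, standing on the mat beside the case; 48 mm across, 68 mm high. Leave alone. Origin: centre of its foot.
- jar: Small amber glass jar with a white cap, standing on the mat on the other side of the case; 54 mm across, 72 mm high. Leave alone. Origin: centre of its foot.
Mind the look-alikes: they are no part of the job. Of the things shaped like the case, the green one is meant.

How it is judged:
By the outcome, as a careful person would: the job done as asked, in the order asked, and still so for the second after the job is handed in, with the robot touching nothing.
It also fails if it takes over 38 s, if anything falls off the work surface, if the arm or the gripper's body presses on something with over 40 N, if the wrist force passes 120 N, or if a joint passes its speed limit or range.

## Working session

There is one attempt and no reset: what is moved stays moved. The work goes in short steps, Python scripts to look and compute and a shell command to move; the robot and the scene stay as the last step left them, time stands still between calls to the robot, and variables do not carry over. Pictures are saved under pics/ and viewed, at most 10 in all, crops included, and the job is handed in when it is done.

```bash
mkdir -p pics; python3 - <<'E'
from workcell import arm
import cv2,numpy as np
s=arm.state();print({k:np.round(v,3) for k,v in s.items()},arm.nose_length)
for n in("scene","top"):
    c=arm.read_camera(n);np.savez(n+'.npz',**c)
    cv2.imwrite(f'pics/{n}0.png',c['pixels'][:,:,::-1]);print(n,np.round(c['camera_matrix'],1).tolist(),np.round(c['cam_to_world'],3).tolist())
E
```

```text
{'clock': np.float64(0.0), 'qpos': array([ 1.007,  0.528,  1.434,  0.   ,  1.181, -0.178]), 'qd': array([-0.001, -0.001,  0.   ,  0.   , -0.   ,  0.   ]), 'tau': array([ -0.   , -44.005, -17.659,   0.063,   0.058,  -0.   ]), 'tool_pos': array([0.234, 0.579, 0.247]), 'ee_rot': array([-3.139, -0.   ,  2.757]), 'wrist_force': array([-0.018, -0.084, -0.415]), 'moment': array([-0.011, -0.012,  0.087]), 'grip_force': np.float64(0.0), 'width': np.float64(0.087)} 0.025
scene [[491.3, 0.0, 322.9], [0.0, 491.3, 250.5], [0.0, 0.0, 1.0]] [[0.254, 0.649, -0.717, 1.178], [0.967, -0.178, 0.182, -0.189], [-0.009, -0.739, -0.673, 0.631], [0.0, 0.0, 0.0, 1.0]]
top [[438.2, 0.0, 319.4], [0.0, 438.2, 238.6], [0.0, 0.0, 1.0]] [[-0.013, -0.989, 0.148, 0.473], [-1.0, 0.009, -0.027, -0.022], [0.025, -0.148, -0.989, 0.774], [0.0, 0.0, 0.0, 1.0]]
```

View pics/scene0.png

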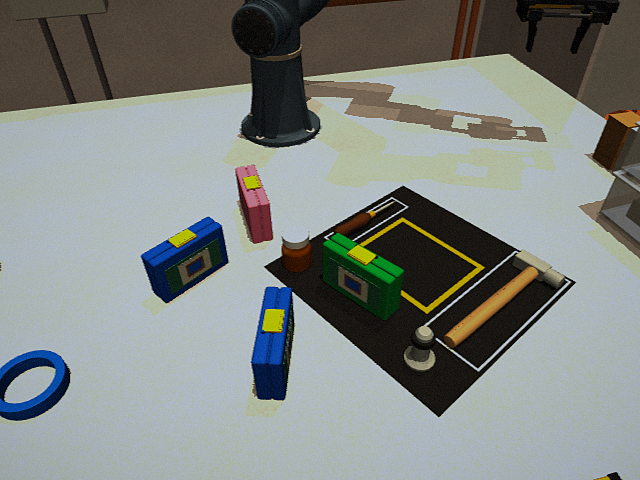

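View pics/top0.png

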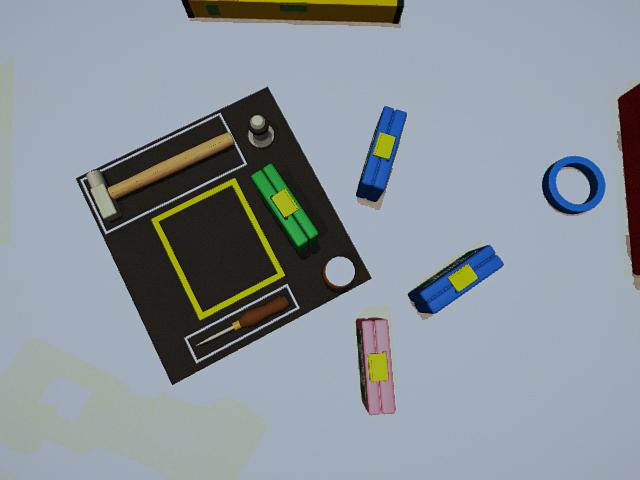

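The green case stands at about (285,205) in the top view. Its yellow outline is centred near (218,249), with the doorstop at (260,130), the jar at (340,272) and a blue look-alike at (382,155).

```bash
cat > h.py <<'E'
import cv2,numpy as np
def load(n):
    from workcell import arm
    return arm.read_camera(n)
def ray(c,uv,z):
    uv=np.atleast_2d(uv).astype(float);K=c['camera_matrix'];T=c['cam_to_world']
    d=np.c_[(uv-K[[0,1],[2,2]])/K[[0,1],[0,1]],np.ones(len(uv))]@T[:3,:3].T
    return T[:3,3]+d*((z-T[2,3])/d[:,2])[:,None]
def cloud(c):
    K=c['camera_matrix'];T=c['cam_to_world'];v,u=np.mgrid[:480,:640];z=c['range_z']
    P=np.stack([(u-K[0,2])/K[0,0]*z,(v-K[1,2])/K[1,1]*z,z],-1)
    return P@T[:3,:3].T+T[:3,3]
def hsv(c,lo,hi): return cv2.inRange(cv2.cvtColor(c['pixels'],cv2.COLOR_RGB2HSV),lo,hi)
def biggest(m):
    cs,_=cv2.findContours(m,cv2.RETR_EXTERNAL,cv2.CHAIN_APPROX_NONE);return max(cs,key=cv2.contourArea)[:,0]
def rect(p):
    (cx,cy),(w,h),a=cv2.minAreaRect((np.asarray(p)[:,:2]*1000).astype(np.float32))
    if w>h: a+=90;w,h=h,w
    a=np.deg2rad(a) # short side dir
    return np.array([cx,cy])/1000,w,h,a
def green(c):
    m=hsv(c,(45,90,40),(80,255,255));P=cloud(c);ok=(m>0)&(c['range_z']>0)
    return m,P,ok
E
python3 - <<'E'
from h import *
for n in('top','scene'):
    c=dict(np.load(n+'.npz'))
    P=cloud(c)
    m=hsv(c,(22,120,90),(35,255,255))
    m[(P[:,:,2]>0.03)|(P[:,:,2]<-0.02)]=0
    if n=='top': m[:150]=0
    m=cv2.morphologyEx(m,cv2.MORPH_OPEN,np.ones((3,3),np.uint8)) if n=='top' else m
    b=biggest(m);r=rect(ray(c,b,.002));print(n,'yellow',r)
    g,P,ok=green(c)
    t=ok&(P[:,:,2]>.084)&(P[:,:,2]<.1)
    print('z levels',np.percentile(P[ok][:,2],[1,50,90,99]),t.sum())
    lab,k=cv2.connectedComponents(t.astype(np.uint8))
    tm=cv2.morphologyEx(t.astype(np.uint8)*255,cv2.MORPH_CLOSE,np.ones((9,9),np.uint8))
    b2=biggest(tm);print('case top',rect(ray(c,b2,.094)))
    # other heights
for nm,uv,z in(('doorstop',(260,136),.01),('jar',(340,272),.07),('blue',(382,155),.09),('pink',(376,365),.09)):
    print(nm,ray(dict(np.load('top.npz')),uv,z).round(3))
E
```

```text
top yellow (array([0.57620544, 0.13742259]), 166.1539306640625, 201.25559997558594, np.float64(2.0439909171798654))
z levels [0.04050447 0.09416353 0.0959191  0.09746098] 1657
case top (array([0.6306377, 0.0148358]), 40.769798278808594, 139.3042449951172, np.float64(2.147791681986366))
scene yellow (array([0.57812714, 0.1365267 ]), 165.5243682861328, 199.85340881347656, np.float64(2.0442879262204365))
z levels [0.00258022 0.08730478 0.09340978 0.09489137] 1214
case top (array([0.63932336, 0.01102818]), 46.313873291015625, 141.39642333984375, np.float64(2.151312514105505))
doorstop [[0.778 0.063 0.01 ]]
jar [[ 0.524 -0.074  0.07 ]]
blue [[ 0.713 -0.145  0.09 ]]
pink [[ 0.381 -0.124  0.09 ]]
```

```bash
cat >> h.py <<'E'
from scipy.spatial.transform import Rotation as Ro
O=np.array([.577,.137,0.]);PSI=2.044
M=Ro.from_euler('z',PSI)
def mat(p): return M.inv().apply(np.asarray(p)-O)
def go(xm,ym,z,tilt):
    "delta in tool axes to bring front tip corner (finger face edge) to mat x,y and height z, tool tilted (deg)"
    from workcell import arm
    s=arm.state();R0=Ro.from_euler('xyz',s['ee_rot'])
    R1=M*Ro.from_euler('x',np.pi)*Ro.from_euler('y',np.deg2rad(tilt))
    tcp=M.apply([xm,ym,z])*1+O-R1.apply([.0095,0,.025])
    d=R0.inv().apply(tcp-s['tool_pos']);rv=(R0.inv()*R1).as_rotvec()
    print('t',s['clock'],'delta',np.r_[d,rv].round(4).tolist())
def where():
    from workcell import arm
    s=arm.state();R0=Ro.from_euler('xyz',s['ee_rot'])
    c=mat(R0.apply([.0095,0,.025])+s['tool_pos'])
    print('t %.2f'%s['clock'],'corner mat',c.round(4),'toolz mat',M.inv().apply(R0.apply([0,0,1])).round(3),'F',np.round(s['wrist_force'],2),'q',np.round(s['qpos'],2))
E
python3 - <<'E'
from h import *
for n in('top','scene'):
    c=dict(np.load(n+'.npz'));P=cloud(c);b=(hsv(c,(105,120,40),(125,255,255))>0)&(c['range_z']>0)
    m=mat(P[b]);m=m[(m[:,2]>.05)&(abs(m[:,1])<.11)];print(n,'blue x max pct',np.percentile(m[:,0],[50,98,99.7]),'ztop',np.percentile(m[:,2],99))
    near=m[m[:,0]>np.percentile(m[:,0],95)];print(near.mean(0))
    g,P,ok=green(c);t=ok&(P[:,:,2]>.088);m=mat(P[t]);print('green',np.percentile(m,[1,50,99],axis=0).round(4).tolist())
print(mat([.6306,.0148,0]))
# tip corner 15mm behind lid, high
go(-.172,0,.20,25)
E
```

```text
top blue x max pct [-0.30820418 -0.2629706  -0.26092947] ztop 0.09586049154084285
[-0.26388887  0.03464181  0.07813384]
green [[-0.1578, -0.06, 0.0906], [-0.1327, 0.0156, 0.0943], [-0.1092, 0.076, 0.0975]]
scene blue x max pct [-0.34901052 -0.27029283 -0.15752141] ztop 0.09430150538918156
[-0.25822677  0.02580044  0.08525856]
green [[-0.1605, -0.0636, 0.0886], [-0.1387, -0.0159, 0.0925], [-0.1121, 0.0726, 0.0951]]
[-0.13319946  0.00798141  0.        ]
t 0.1 delta [-0.6282, -0.4058, 0.0286, -0.1574, 0.418, 0.7008]
```

```bash
python3 -m pendant '[[[-0.626,-0.406,0.029,-0.157,0.418,0.701,-1],[-0.626,-0.406,0.029,-0.157,0.418,0.701,-1],[-0.626,-0.406,0.029,-0.157,0.418,0.701,-1],[-0.626,-0.406,0.029,-0.157,0.418,0.701,-1],[-0.626,-0.406,0.029,-0.157,0.418,0.701,-1],[-0.626,-0.406,0.029,-0.157,0.418,0.701,-1],[-0.626,-0.406,0.029,-0.157,0.418,0.701,-1],[-0.626,-0.406,0.029,-0.157,0.418,0.701,-1],[-0.626,-0.406,0.029,-0.157,0.418,0.701,-1],[-0.626,-0.406,0.029,-0.157,0.418,0.701,-1],[-0.626,-0.406,0.029,-0.157,0.418,0.701,-1],[-0.626,-0.406,0.029,-0.157,0.418,0.701,-1]]]'; python3 -c "
from h import *
where();go(-.170,0,.20,25)"
```

```text
clock: 1.1
tool_pos: [0.5217, 0.1679, 0.2277]
ee_rot: [3.141, -0.438, 2.044]
wrist_force: [0.5, 0.3, -1.0]
width: 0.0869
grip_force: 0.0
t 1.10 corner mat [0.0719 0.0351 0.2091] toolz mat [ 0.424 -0.001 -0.906] F [ 0.5   0.26 -1.03] q [-0.09  0.52  1.6   0.38  1.29 -0.72]
t 1.1 delta [-0.2229, 0.0353, -0.0942, 0.0008, -0.0013, -0.0004]
```

```bash
python3 -m pendant '[[[-0.223,0.035,-0.094,0,0,0,-1],[-0.223,0.035,-0.094,0,0,0,-1],[-0.223,0.035,-0.094,0,0,0,-1],[-0.223,0.035,-0.094,0,0,0,-1],[-0.223,0.035,-0.094,0,0,0,-1],[-0.223,0.035,-0.094,0,0,0,-1],[-0.223,0.035,-0.094,0,0,0,-1],[-0.223,0.035,-0.094,0,0,0,-1]]]'; python3 - <<'E'
from h import *
where();go(-.170,0,.021,25)
c=load('wrist');cv2.imwrite('pics/w1.png',c['pixels'][:,:,::-1])
c=load('scene');cv2.imwrite('pics/s1.png',c['pixels'][100:450,200:600,::-1])
E
```

```text
clock: 1.77
tool_pos: [0.6629, -0.0314, 0.2175]
ee_rot: [3.141, -0.438, 2.041]
wrist_force: [-0.3, 0.5, -0.1]
width: 0.087
grip_force: 0.0
t 1.77 corner mat [-0.1699  0.0002  0.1989] toolz mat [ 0.424 -0.002 -0.906] F [-0.34  0.53 -0.1 ] q [-0.34  0.73  1.19  0.3   1.55 -0.87]
t 1.7667 delta [-0.0755, 0.0002, 0.161, 0.0018, -0.0017, -0.0026]
```

View pics/s1.png

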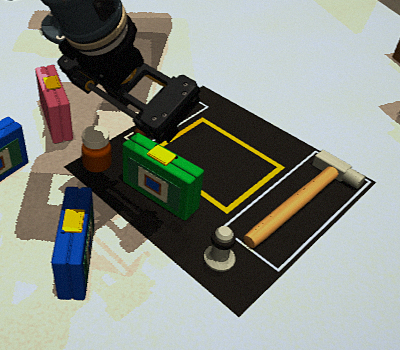

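View pics/w1.png

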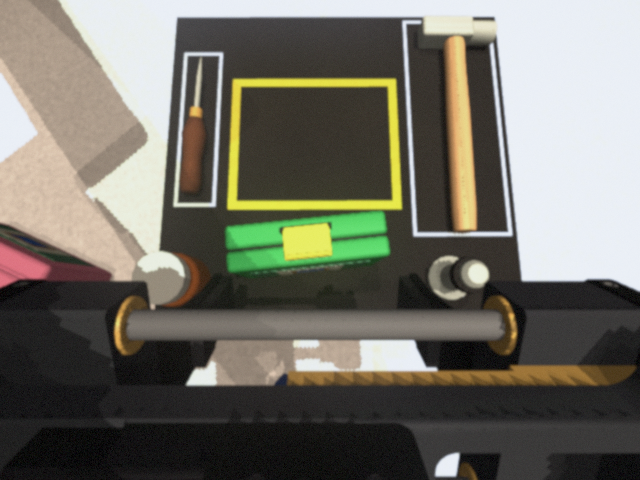

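The case is untouched, centred at (305,242) in the wrist view, with the near yellow line at row 205. The jar (160,280) and doorstop (460,275) lie outside the fingers. I'll check the wrist camera's clearance before going down.

```bash
python3 - <<'E'
from h import *
c=load('wrist');from workcell import arm
s=arm.state();R=Ro.from_euler('xyz',s['ee_rot']);print('cam in tool',R.inv().apply(c['cam_to_world'][:3,3]-s['tool_pos']).round(3))
cam=mat(c['cam_to_world'][:3,3]);print('cam mat',cam)
P=cloud(c);g,_,ok=green(c);t=ok&(P[:,:,2]>.085);m=mat(P[t]);print('green top',np.percentile(m,[1,50,99],axis=0).round(4).tolist(), c['range_z'].min(),c['range_z'].max())
tm=cv2.morphologyEx(t.astype(np.uint8)*255,cv2.MORPH_CLOSE,np.ones((25,25),np.uint8))
r=rect(ray(c,biggest(tm),.094));print(r,mat([*r[0],0]))
y=hsv(c,(22,120,90),(35,255,255));y[(P[:,:,2]>.03)|(P[:,:,2]<-.02)]=0
r=rect(ray(c,biggest(y),.002));print('yellow',r,mat([*r[0],0]))
near=c['range_z'];print('gripper parts x,z in tool:')
q=R.inv().apply((P[(near>0)&(near<.2)]-s['tool_pos']).reshape(-1,3));print(np.percentile(q,[1,50,99],axis=0).round(3) if len(q) else None)
E
```

```text
cam in tool [ 0.073  0.    -0.137]
cam mat [-1.77766706e-01 -1.37200280e-04  3.73272477e-01]
green top [[-0.1583, -0.0605, 0.0886], [-0.1344, 0.0081, 0.0932], [-0.1098, 0.0748, 0.0958]] 0.0 0.43409458
(array([0.63190875, 0.01411598]), 41.07038879394531, 137.6824951171875, np.float64(2.148661270661304)) [-0.13440477  0.00712821  0.        ]
yellow (array([0.57586115, 0.13673749]), 167.04718017578125, 203.15599060058594, np.float64(2.043355686680854)) [0.00028536 0.00113335 0.        ]
gripper parts x,z in tool:
[[-0.013 -0.073 -0.097]
 [ 0.024  0.002 -0.077]
 [ 0.037  0.075  0.007]]
```

```bash
python3 -m pendant '[[[-0.0125,0,0.027,0,0,0,-1],[-0.025,0,0.054,0,0,0,-1],[-0.0375,0,0.081,0,0,0,-1],[-0.05,0,0.107,0,0,0,-1],[-0.063,0,0.134,0,0,0,-1],[-0.07,0,0.15,0,0,0,-1],[-0.0755,0,0.161,0,0,0,-1],[-0.0755,0,0.161,0,0,0,-1],[-0.0755,0,0.161,0,0,0,-1]]]'; python3 -c "
from h import *
where();go(-.155,0,.021,25);go(-.135,0,.021,25);go(-.120,0,.021,25)
c=load('scene');cv2.imwrite('pics/s2.png',cv2.resize(c['pixels'][180:380,230:500,::-1],None,fx=2,fy=2))"
```

```text
clock: 2.67
tool_pos: [0.6624, -0.0284, 0.0414]
ee_rot: [3.141, -0.438, 2.046]
wrist_force: [0.5, -0.5, 0.2]
width: 0.087
grip_force: 0.0
t 2.67 corner mat [-0.1669 -0.0007  0.0228] toolz mat [ 0.424 -0.    -0.906] F [ 0.49 -0.45  0.22] q [-0.34  0.94  1.27  0.31  1.27 -0.96]
t 2.6667 delta [0.0101, -0.0007, 0.0067, 0.0004, -0.0017, 0.0014]
t 2.6667 delta [0.0282, -0.0006, 0.0152, 0.0004, -0.0017, 0.0014]
t 2.6667 delta [0.0418, -0.0006, 0.0215, 0.0004, -0.0017, 0.0014]
```

View pics/s2.png

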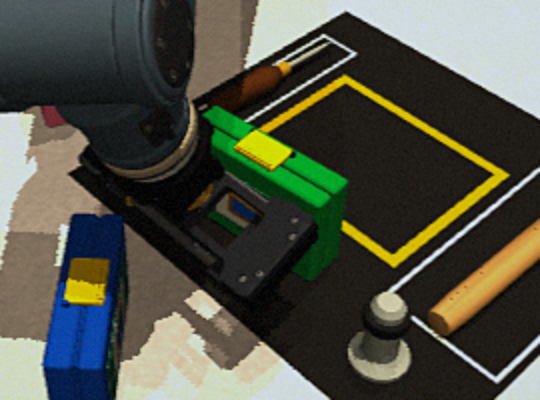

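The gripper is behind the lid, clear of the blue case and the doorstop. I'll push slowly from here.

```bash
python3 -m pendant '[[[0.0026,0,0.0012,0,0,0,-1],[0.0052,0,0.0024,0,0,0,-1],[0.0078,0,0.0036,0,0,0,-1],[0.0104,0,0.0048,0,0,0,-1],[0.013,0,0.006,0,0,0,-1],[0.0156,0,0.0073,0,0,0,-1],[0.0182,0,0.0085,0,0,0,-1],[0.0208,0,0.0097,0,0,0,-1],[0.0234,0,0.0109,0,0,0,-1],[0.026,0,0.0121,0,0,0,-1],[0.0286,0,0.0133,0,0,0,-1],[0.0312,0,0.0145,0,0,0,-1]]]'; cat >> h.py <<'E'
def see():
    for n in('wrist','top','scene'):
        c=load(n);P=cloud(c);g,_,ok=green(c);t=ok&(P[:,:,2]>.088)&(P[:,:,2]<.1)
        if t.sum()<100: print(n,'no top',np.percentile(P[ok][:,2],[5,50,95]).round(3) if ok.any() else '');continue
        tm=cv2.morphologyEx(t.astype(np.uint8)*255,cv2.MORPH_CLOSE,np.ones((25,25),np.uint8))
        r=rect(ray(c,biggest(tm),.094));print(n,mat([*r[0],0])[:2].round(4),'size',np.round(r[1:3],1),'yaw',round(r[3]-PSI,3),'edge',round(mat([*r[0],0])[0]+.021,4))
    return c
E
python3 -c "
from h import *
where();see();go(-.106,0,.021,25)"
```

```text
clock: 3.72
tool_pos: [0.6474, 0.0013, 0.0413]
ee_rot: [3.139, -0.437, 2.044]
wrist_force: [2.5, -2.7, 3.1]
width: 0.0871
grip_force: 1.9
t 3.72 corner mat [-0.1337 -0.0008  0.0227] toolz mat [ 0.423 -0.002 -0.906] F [ 2.49 -2.74  3.13] q [-0.31  0.92  1.33  0.33  1.22 -0.94]
wrist [-0.1131  0.0053] size [ 39.6 135.4] yaw 0.0 edge -0.0921
top no top [0.014 0.034 0.044]
scene [-0.1167  0.0011] size [ 43.1 138.9] yaw 0.003 edge -0.0957
t 3.8667 delta [0.0237, -0.0006, 0.0128, 0.0012, -0.0018, 0.0006]
```

The case is now square to the outline and still upright, with its edge at -92 mm. I'll push it another 28 mm.

```bash
python3 -m pendant '[[[0.0025,0,0.0012,0,0,0,-1],[0.005,0,0.0024,0,0,0,-1],[0.0075,0,0.0036,0,0,0,-1],[0.01,0,0.0048,0,0,0,-1],[0.0125,0,0.006,0,0,0,-1],[0.015,0,0.0072,0,0,0,-1],[0.0175,0,0.0083,0,0,0,-1],[0.02,0,0.0095,0,0,0,-1],[0.0225,0,0.0107,0,0,0,-1],[0.025,0,0.0119,0,0,0,-1],[0.025,0,0.0119,0,0,0,-1]]]';python3 -c "
from h import *
where();c=see();go(-.118,0,.021,25);go(-.118,0,.082,25)
cv2.imwrite('pics/s3.png',cv2.resize(c['pixels'][160:360,280:550,::-1],None,fx=2,fy=2))"
```

```text
clock: 4.78
tool_pos: [0.6339, 0.0266, 0.041]
ee_rot: [3.141, -0.438, 2.045]
wrist_force: [0.4, -1.7, 2.0]
width: 0.0869
grip_force: 1.1
t 4.78 corner mat [-0.105  -0.0004  0.0224] toolz mat [ 0.424 -0.001 -0.906] F [ 0.37 -1.67  1.96] q [-0.28  0.9   1.38  0.34  1.19 -0.93]
wrist [-0.0842  0.0056] size [ 39.6 135.4] yaw 0.0 edge -0.0632
top no top [0.015 0.034 0.045]
scene [-0.0911 -0.003 ] size [ 47.6 130.6] yaw 0.002 edge -0.0701
t 4.9333 delta [-0.0121, -0.0002, -0.0044, 0.0005, -0.0024, 0.0003]
t 4.9333 delta [0.0138, -0.0002, -0.0597, 0.0005, -0.0024, 0.0003]
```

View pics/s3.png

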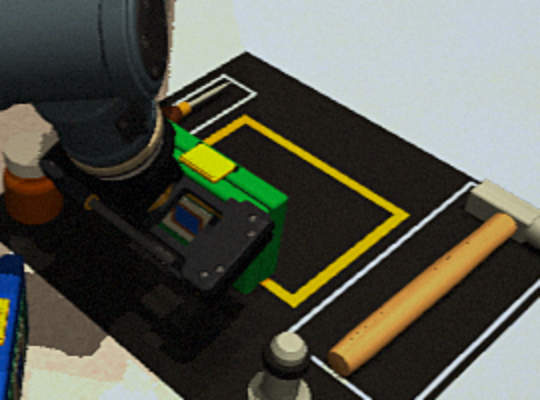

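```bash
python3 -m pendant '[[[-0.006,0,-0.0022,0,0,0,-1],[-0.0121,0,-0.0044,0,0,0,-1],[-0.0121,0,-0.0044,0,0,0,-1],[-0.0035,0,-0.0228,0,0,0,-1],[0.0051,0,-0.0412,0,0,0,-1],[0.0138,0,-0.0597,0,0,0,-1],[0.0138,0,-0.0597,0,0,0,-1],[0.0138,0,-0.0597,0,0,0,-1]]]';python3 -c "
from h import *
where();c=see();go(-.106,0,.082,25);go(-.06,0,.082,25)"
```

```text
clock: 5.6
tool_pos: [0.6408, 0.0141, 0.1017]
ee_rot: [3.138, -0.436, 2.045]
wrist_force: [0.2, -0.3, -0.3]
width: 0.0871
grip_force: 0.0
t 5.60 corner mat [-0.1193 -0.0008  0.0831] toolz mat [ 0.422 -0.003 -0.907] F [ 0.23 -0.29 -0.34] q [-0.29  0.83  1.35  0.32  1.29 -0.91]
wrist [-0.0842  0.0058] size [ 40.1 135.9] yaw 0.001 edge -0.0632
top no top [0.016 0.034 0.045]
scene [-0.0878 -0.0617] size [17.6 43.9] yaw -1.356 edge -0.0668
t 5.75 delta [0.0114, 0.0004, 0.0042, -0.0006, -0.0027, -0.0004]
t 5.75 delta [0.053, 0.0004, 0.0238, -0.0006, -0.0027, -0.0004]
```

```bash
python3 -m pendant '[[[0.003,0,0.0014,0,0,0,-1],[0.006,0,0.0028,0,0,0,-1],[0.009,0,0.0042,0,0,0,-1],[0.012,0,0.0056,0,0,0,-1],[0.015,0,0.007,0,0,0,-1],[0.018,0,0.0084,0,0,0,-1],[0.021,0,0.0098,0,0,0,-1],[0.024,0,0.0112,0,0,0,-1],[0.027,0,0.0126,0,0,0,-1],[0.03,0,0.014,0,0,0,-1],[0.033,0,0.0154,0,0,0,-1],[0.036,0,0.0168,0,0,0,-1]]]'; python3 -m pendant '[[[0.003,0,0.0014,0,0,0,-1],[0.006,0,0.0028,0,0,0,-1],[0.009,0,0.0042,0,0,0,-1],[0.012,0,0.0056,0,0,0,-1],[0.015,0,0.007,0,0,0,-1],[0.018,0,0.0084,0,0,0,-1],[0.018,0,0.0084,0,0,0,-1],[0.018,0,0.0084,0,0,0,-1],[0.018,0,0.0084,0,0,0,-1]]]'; python3 -c "
from h import *
where();c=load('wrist');cv2.imwrite('pics/w2.png',c['pixels'][:,:,::-1])"
```

```text
clock: 6.75
tool_pos: [0.6217, 0.0503, 0.1009]
ee_rot: [3.14, -0.438, 2.044]
wrist_force: [-0.6, -0.4, 0.6]
width: 0.0872
grip_force: 0.2
clock: 7.5
tool_pos: [0.6131, 0.0674, 0.1009]
ee_rot: [3.14, -0.437, 2.045]
wrist_force: [0.0, -0.4, 0.4]
width: 0.0875
grip_force: 0.0
t 7.50 corner mat [-0.0592 -0.0005  0.0823] toolz mat [ 0.423 -0.001 -0.906] F [ 0.03 -0.36  0.37] q [-0.22  0.8   1.44  0.35  1.22 -0.87]
```

View pics/w2.png

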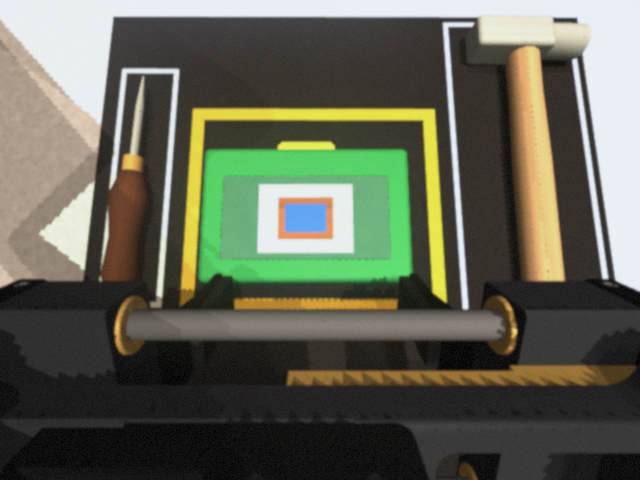

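The case lies flat and lid up, spanning about (200–412, 148–283) inside the outline. I'll retreat straight up and measure it.

```bash
python3 -m pendant '[[[0.01,0,-0.022,0,0,0,-1],[0.025,0,-0.054,0,0,0,-1],[0.04,0,-0.086,0,0,0,-1],[0.055,0,-0.118,0,0,0,-1],[0.07,0,-0.15,0,0,0,-1],[0.085,0,-0.182,0,0,0,-1],[0.085,0,-0.182,0,0,0,-1],[0.085,0,-0.182,0,0,0,-1]]]'; python3 -c "
from h import *
where()
for n in('wrist','scene'):
    c=load(n);P=cloud(c);g,_,ok=green(c);t=ok&(P[:,:,2]>.036)&(P[:,:,2]<.052)
    tm=cv2.morphologyEx(t.astype(np.uint8)*255,cv2.MORPH_CLOSE,np.ones((25,25),np.uint8))
    r=rect(ray(c,biggest(tm),.044));print(n,mat([*r[0],0])[:2].round(4),r[1:],mat(ray(c,biggest(tm),.044)).min(0),mat(ray(c,biggest(tm),.044)).max(0))
cv2.imwrite('pics/s4.png',c['pixels'][:,:,::-1])"
```

```text
clock: 8.22
tool_pos: [0.614, 0.0669, 0.3046]
ee_rot: [3.135, -0.433, 2.047]
wrist_force: [-0.5, -0.8, -0.6]
width: 0.087
grip_force: 0.0
t 8.22 corner mat [-0.0602 -0.0011  0.2859] toolz mat [ 0.42  -0.006 -0.908] F [-0.47 -0.77 -0.63] q [-0.22  0.56  1.28  0.33  1.59 -0.74]
wrist [-0.0162  0.0058] (90.11370849609375, 138.16476440429688, np.float64(2.0451575481848883)) [-0.06124168 -0.06330477  0.044     ] [0.02888577 0.07490065 0.044     ]
scene [-0.0238  0.0008] (96.51312255859375, 140.81692504882812, np.float64(2.050205137267456)) [-0.07225259 -0.06943212  0.044     ] [0.0244698  0.07141135 0.044     ]
```

View pics/s4.png

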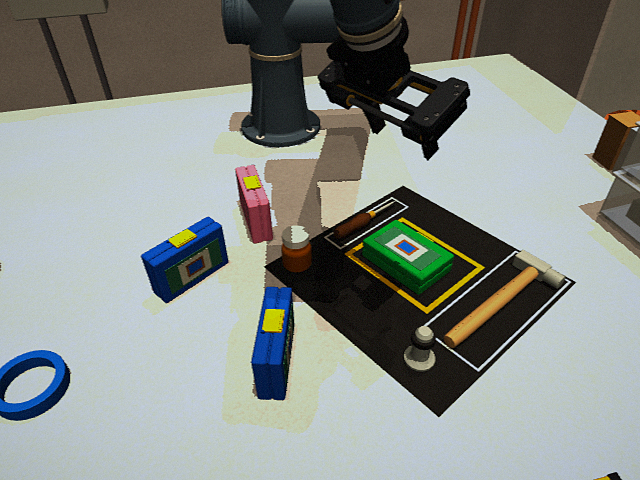

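The case sits flat inside the yellow outline around (408,254), and everything else is where it was.

```bash
python3 -c "
from workcell import arm
print(arm.finish_job())"
```

```text
the job is handed in; nothing more can be done
None
```

The green case slid upright until its leading edge was about 10 mm past the inner side of the near yellow line, then was tipped over; it now lies flat, lid up and wholly inside the outline, nothing else was disturbed, and the job is handed in.

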